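# Feed a board magazine past the gate into its dock

## Task

Using fingertips only, press the long tread beside the chute down with one finger so that its hinged gate swings out of the lane, and while you keep it held open push the board magazine along the chute past the gate with the other finger until it is fully home against the docking head. Then take the hand away so that the gate springs shut behind the magazine. The gate must not touch the magazine, the magazine is only pushed, never lifted or tipped, and the brush, marker and bottle lying around stay where they are.

Things in the scene. Friction and masses are not known exactly. Their poses are not given: they have to be found in the camera images.
- chute: Aluminium chute fixed on the bench, 290 mm long, open on top. Origin at bench level, z up; lane along y, the magazine travels to -y; tread on the -x side, nearer the robot. In its frame (mm): lane floor z = 12; side rails, 4 thick, up to z = 44, inner faces x = -9 and 49 (lane centre x = 20); mouth y = 145; grey docking head at y -145 to -107, up to z = 74; gate leaf at y -19 to -11.
- gate (a joint): Gate angle, rad: 0 shut (leaf in the lane), 0.80 end of travel; lane clear from 0.52, 0.6 to 0.7 is comfortable. Tread and leaf are one part on a shaft along the lane (chute x = -19, z = 22 mm). Pressing the tread down swings the leaf sideways out over the near rail toward the tread; a light spring (2 to 5 N at the tread) shuts it when let go.
- gate_hinge (a point): Point on the gate's shaft at chute y = 0; axes like the chute's when shut. The gate is one moving part, tread and leaf. Shut, in chute frame (mm): leaf reaches over the near rail to x = 7 (16 into the lane), z 50 to 70, 8 thick; ribbed tread y -29 to 130, sloping up from its inner edge x = -33, z = 43 to its outer edge x = -75, z = 55.
- tread_mid (a point): Middle of the tread's upper face (tread 42 x 159 mm); moves with the gate. Shut: chute x = -54, y = 50, z = 49 mm. At 0.65 rad the tread slopes down outward by 0.36 mm per mm, and a fingertip whose lane-side edge is at chute x = -53 mm rests on it at about z = 26 mm; each mm lower opens it about 0.03 rad more.
- gate_tip (a point): Free end of the gate leaf, half way up it; moves with the gate. As the gate opens, the leaf leans out beside the end of the feed path, to chute x = -45 mm at 0.65 rad and x = -50 mm at 0.80: a fingertip on the tread must stay farther out than that to pass it.
- gate_line (a point): Point on the lane floor at the lane centre under the middle of the leaf's thickness (chute x = 20, y = -15, z = 12 mm), axes like the chute's.
- dock_face (a point): Point on the lane floor at the lane centre, at the stop face (rubber bumpers) of the docking head: chute x = 20, y = -103, z = 12 mm; axes like the chute's.
- rack: Board magazine: open frame of aluminium and black plastic with four circuit boards lying in tiers, 54 (x) x 76 (y) x 52 (z) mm, about 0.4 kg, loose in the chute before the gate, 2 mm play each side. Origin at the centre of its underside, axes like the chute's; a flat full-height push plate closes its trailing (+y) end. Home, that end is 8 mm beyond the leaf, so the gate can shut behind it.
- rack_nose (a point): Middle of the lower edge of the magazine's leading (-y) end.
- rack_tail (a point): Middle of the lower edge of the magazine's trailing (+y) end, the face to push.
- flux_bottle: Brown dropper bottle with a red tip, 31 mm thick, 90 mm high, standing beyond the chute; not to be disturbed. Origin at the centre of its underside.
- esd_brush: Black flat brush, 142 mm long, lying beyond the docking head; not to be disturbed.
- marker_b: Red marker pen, 133 mm long, lying on the robot's side of the chute, by the docking head; not to be disturbed.
Not all that is in view belongs to the job. There is more than one size of the rack; the one meant has the size given above.

How it is judged:
On the way, in this order (a step that is already met when the one before it is completed fails the run):
1. a finger holds the gate open while the magazine still stands before it (value of joint gate above 0.48 rad and contact force between the fingers and gate above 0.3 N and y of rack_nose in the frame of gate_line above 0 m), for 0.1 s.
2. the magazine is half way past the gate, which a finger still holds open (value of joint gate above 0.48 rad and contact force between the fingers and gate above 0.3 N and y of rack_nose in the frame of gate_line below -0.03 m and y of rack_tail in the frame of gate_line above 0.005 m), for 0.05 s.
At the end, for the whole second after the job is handed in: The magazine stands flat and still in the chute with its leading end within 5 mm of the stop face, and the gate has swung shut behind it (within 0.05 rad) (y of rack_nose in the frame of dock_face below 0.005 m and z of rack_nose in the frame of dock_face below 0.003 m and value of joint gate below 0.05 rad and linear speed of rack below 0.01 m/s and angle between rack's own z axis and vertical below 0.05 rad); the robot touches nothing.
It fails at once if the gate touches the magazine or its boards (more than 1.5 N) (contact force between gate and rack above 1.5 N).
It fails at once if the magazine is lifted off the lane floor (8 mm) (z of rack in the frame of chute above 0.02 m).
It fails at once if the magazine is tipped (0.2 rad) (angle between rack's own z axis and vertical above 0.2 rad).
It fails at once if the bottle, brush or marker is moved more than 20 mm (distance of any of flux_bottle, esd_brush, marker_b from where it was at the start of the episode above 0.02 m).
It also fails if it takes over 40 s, if anything falls off the work surface, if the arm or the gripper's body presses on something with over 40 N, if the wrist force passes 120 N, or if a joint passes its speed limit or range.

## Robot

A 6-joint arm with a two-finger parallel gripper is mounted at the origin on a cart in front of the work surface, level with it; the furniture and walls round the work are solid. World frame = base frame: x ahead of the robot, y to its left, z up, the work surface at z = 0. Lengths are in m, angles in rad, forces in N, time in s.
With the tool pointing down it reaches from about 0.375 to 0.9 m from the base axis. Payload 3.1 kg.
Tool frame: the origin (TCP) lies between the finger pads; the fingertips stand manip.finger_overhang ahead of it and the grasp point (between the pads) lies 5 mm behind it (manip.finger_overhang is the distance from the TCP to the fingertips, in m); z points along the fingers, y is the line along which they close (so a half turn about z gives the same grasp; the last joint's range is limited). The gripper opens to 85 mm and grips with 20 to 120 N. Pads are 22 mm wide; open, the fingers measure 114 mm over their backs; the gripper's body (76 mm by 85 mm) begins 54 mm behind the grasp point. The pads swing forward as they close: fully open they stand 13 mm farther back than shut.
Start: joints at [-1.52, 0.527, 1.433, -0, 1.181, -0.178], TCP at [0.142, -0.609, 0.221] pointing down, gripper open.
Joint ranges: [-3.08, 3.08], [-0.75, 2.2], [0.22, 2.44], [-1.43, 4.57], [0, 2.65], [-2.85, 2.85]. Speed limits (rad/s): [2.79, 2.79, 3.14, 3.14, 3.14, 3.14].

## Interface

Orientations are given as a unit quaternion [x, y, z, w].
In Python, from station import manip gives the robot as it stands.
- The arm moves only by the tool drive_tool, never from a script. Its argument "plan" is a list of rows, each a list of 7 numbers: the shift along the tool's x, y, z in m, then the turn, a rotation vector about the tool's x, y, z in degrees, then the opening, from -1 (shut) to 1 (fully open). In form: [[x, y, z, wx, wy, wz, gripper], ...]. A call has 1 to 10 rows; each row shifts and turns the commanded pose from where the row before left it, along the tool's axes as they then stand; what a row does not reach is not made up. A row lasts 1/10 s, in which the tool goes at most 50 mm and 8.59 degrees, less where a joint would pass 70% of its speed; a pose out of reach is approached as far as the arm can. A call is refused whole if a number of a shift passes 0.05 or a number of a turn 8.59, either way. A call with a gripper value outside its range is refused whole. The fingers move at their own pace and stop on an object; "newtons" is the grip in N (left out, the last holds). Time passes only in rows, so rows that do not move let the fingers close. It gives the time, the measured TCP pose, the force, the opening and the grip force at its end, in the units of the state.
- manip.sense(): the state, without advancing time (a new reading comes with each control period).
- manip.snapshot(name): name is "side" or "top" or "wrist"; returns a dict with "image" (400x640x3 uint8, red, green, blue), "z_map" (400x640 float32, m along the optical axis (not along the pixel's ray), 0 where there is no reading), "fov_y" (degrees; the focal length in pixels is half the picture's height over the tangent of half this angle, whatever the lens; pixels are square), "cx", "cy" (the principal point, pixels), "k1" (the pictures are not rectified: a ray, as slopes to the right and down, at radius r is drawn at 1 + k1 r^2 times it, then the intrinsics apply), "extrinsics" (4x4, takes a point from camera to world coordinates); the wrist camera has in their place "mount" (4x4, takes a point from camera to tool coordinates, whose origin is the TCP and whose axes are the flange's). Camera axes: x right, y up, looking along -z (the intrinsics and any distortion apply to the point x, -y, -z); pixel columns grow to the right and rows downward; lengths in m; the calibration is good to about 2 mm. A picture is of the moment at which its call begins: read the wrist's pose just before it.
- manip.sign_off(): hands the job in; it is judged then, once.
The state is a dict: "t": time; "q": joint angles; "qd": joint speeds; "tau": joint torques, N m; "tcp_pos": TCP position; "tool_rot": TCP orientation; "force": force on the tool from outside, world axes, zero at the start; "ft_torque": the same for the moment, N m; "finger_gap": opening from 0.0 (shut) to 1.0 (fully open); "gripper_force": force on a finger pad.
Only numpy, scipy, OpenCV 4.12 (cv2) and the standard library are available. Lean on these libraries where they do the work, as an engineer would, in place of code of your own. Each camera call takes 0.05 s, during which the arm holds its last target. There are 200 camera calls.

## Working session

There is one attempt and no reset: what is moved stays moved. The work goes in short steps, Python scripts to look and compute and a tool call to move; the robot and the scene stay as the last step left them, time stands still between calls to the robot, and variables do not carry over. Pictures are saved under pics/ and viewed, at most 10 in all, crops included, and the job is handed in when it is done.

Besides the shell and the picture viewer there is one more tool, called after "Emit:" as name(argument=value, ...), one argument or row to a line, values as JSON. drive_tool: Moves the arm, as the interface text tells. Its arguments: {"type":"object","properties":{"plan":{"type":"array"},"newtons":{"type":"number"}},"required":["plan"]}

```bash
ls; mkdir -p pics; cat > h.py <<'E'
import numpy as np, cv2
from station import manip
from scipy.spatial.transform import Rotation as R
def snap(n):
    s=manip.sense(); d=manip.snapshot(n)
    if n=="wrist":
        T=np.eye(4);T[:3,:3]=R.from_quat(s["tool_rot"]).as_matrix();T[:3,3]=s["tcp_pos"];d["E"]=T@d["mount"]
    else: d["E"]=np.array(d["extrinsics"])
    return d
def K(d):
    f=200/np.tan(np.radians(d["fov_y"])/2); return np.array([[f,0,d["cx"]],[0,f,d["cy"]],[0,0,1.]])
def rays(d,uv):
    p=cv2.undistortPoints(np.array(uv,float).reshape(-1,1,2),K(d),np.array([d["k1"],0,0,0.]))[:,0]
    return np.c_[p[:,0],-p[:,1],-np.ones(len(p))]@d["E"][:3,:3].T
def onplane(d,uv,z):
    r=rays(d,uv);o=d["E"][:3,3]; return o+r*((z-o[2])/r[:,2])[:,None]
def depthpts(d,uv):
    uv=np.array(uv,int).reshape(-1,2); return d["E"][:3,3]+rays(d,uv)*d["z_map"][uv[:,1],uv[:,0]][:,None]
def proj(d,P):
    c=(np.array(P)-d["E"][:3,3])@d["E"][:3,:3]; q=np.c_[c[:,0]/-c[:,2],-c[:,1]/-c[:,2]]
    q=q*(1+d["k1"]*(q**2).sum(1))[:,None]; k=K(d); return q*k[0,0]+k[:2,2]
def save(d,n,crop=None,s=1):
    im=d["image"][:,:,::-1]
    if crop: im=im[crop[1]:crop[3],crop[0]:crop[2]]
    cv2.imwrite("pics/"+n,cv2.resize(im,None,fx=s,fy=s,interpolation=cv2.INTER_CUBIC))
E
python3 - <<'E'
from h import *
s=manip.sense(); print({k:np.round(v,3) for k,v in s.items()}, manip.finger_overhang)
ims=[]
for n in("top","side"):
    d=snap(n); save(d,n+".png"); np.save(n+".npy",d,allow_pickle=True); print(n,d["fov_y"],d["k1"],np.round(d["E"],3).tolist())
E
```

```text
pics
{'t': np.float64(0.0), 'q': array([-1.52 ,  0.528,  1.434, -0.   ,  1.181, -0.179]), 'qd': array([-0.003, -0.001, -0.002,  0.001, -0.   ,  0.   ]), 'tau': array([ 0.0000e+00, -4.4235e+01, -1.7802e+01, -0.0000e+00,  8.0000e-03,
       -0.0000e+00]), 'tcp_pos': array([ 0.142, -0.608,  0.22 ]), 'tool_rot': array([ 0.993,  0.114,  0.   , -0.001]), 'force': array([0.296, 0.031, 1.237]), 'ft_torque': array([-0.013,  0.013,  0.031]), 'gripper_force': np.float64(0.0), 'finger_gap': np.float64(0.998)} 0.014
top 43.81163965999218 -0.15738495731878316 [[-0.011, 0.986, -0.164, 0.361], [-1.0, -0.008, 0.017, 0.043], [0.016, 0.164, 0.986, 0.95], [0.0, 0.0, 0.0, 1.0]]
side 54.90474724777118 -0.05852778333170171 [[-0.842, 0.342, -0.418, 0.146], [-0.54, -0.549, 0.638, 0.585], [-0.011, 0.763, 0.647, 0.632], [0.0, 0.0, 0.0, 1.0]]
```

View pics/top.png

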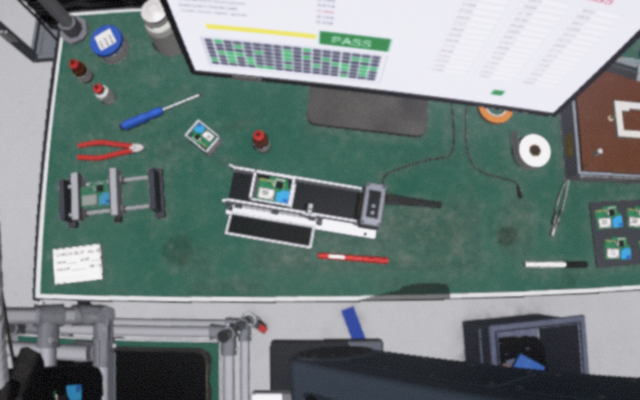

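View pics/side.png

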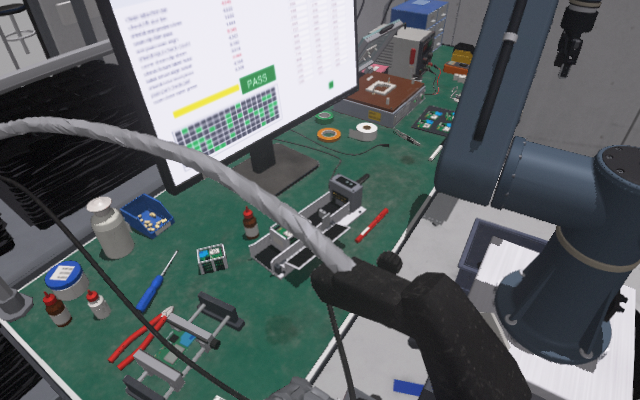

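Top: candidates for the magazine are the one in the chute at (272,188) and a small loose frame at (202,135); the test stand at (112,195) is another thing. The one in the chute looks to be about 80 mm long, the loose one about 50 mm. Chute (228–385,165–240), head (372,203), marker (353,258), brush (412,201), bottle (261,140). Close crop to check.

```bash
python3 - <<'E'
from h import *
d=np.load("top.npy",allow_pickle=True).item()
save(d,"crop.png",(215,120,405,262),4)
for uv in[(272,188),(202,135),(372,203),(270,232),(238,195),(330,203),(353,258),(261,140),(350,110),(300,75),(190,72),(560,110),(440,100)]: print(uv,np.round(depthpts(d,[uv])[0],3))
E
```

```text
(272, 188) [0.529 0.115 0.053]
(202, 135) [0.637 0.252 0.036]
(372, 203) [ 0.496 -0.065  0.074]
(270, 232) [0.448 0.119 0.05 ]
(238, 195) [0.524 0.184 0.011]
(330, 203) [0.507 0.008 0.01 ]
(353, 258) [ 0.402 -0.035  0.008]
(261, 140) [0.615 0.135 0.071]
(350, 110) [ 0.692 -0.034  0.015]
(300, 75) [0.69  0.06  0.191]
(190, 72) [0.71  0.249 0.165]
(560, 110) [ 0.635 -0.379  0.187]
(440, 100) [ 0.658 -0.176  0.163]
```

View pics/crop.png

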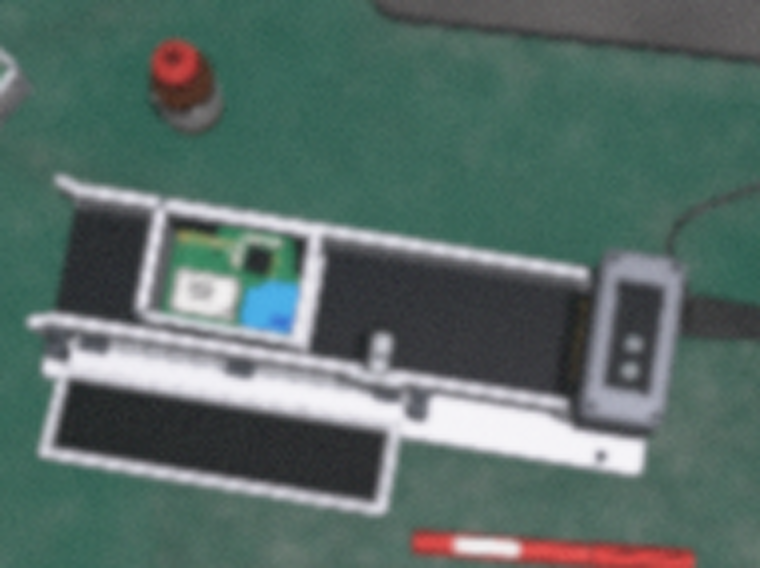

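Crop confirms: the 54×76 magazine is in the lane (crop 140–320, 200–345), nose still right before the leaf (crop 380,350); tread outer corners at crop (42,455) and (384,510), head at (630,340). Now the chute pose from the top view.

```bash
cat >> h.py <<'E'
def fit(P,W):  # chute xy (m) -> world xy
    P=np.array(P);W=np.array(W);a=P-P.mean(0);b=W-W.mean(0)
    th=np.arctan2((a[:,0]*b[:,1]-a[:,1]*b[:,0]).sum(),(a*b).sum())
    c,s=np.cos(th),np.sin(th);Q=np.array([[c,-s],[s,c]]);t=W.mean(0)-Q@P.mean(0)
    return th,t,W-(P@Q.T+t)
E
python3 - <<'E'
from h import *
d=np.load("top.npy",allow_pickle=True).item()
F=[((42,455),(-75,130,55)),((384,510),(-75,-29,55)),((395,435),(-33,-29,43)),((62,378),(-33,130,43)),
((588,272),(51,-107,44)),((608,250),(None,0,74))][:5]
P=[];W=[]
for uv,p in F:
    w=onplane(d,[np.array(uv)/4+[215,120]],p[2]/1000)[0]; P.append(np.array(p[:2])/1000);W.append(w[:2])
th,t,r=fit(P,W); print(np.degrees(th),t,np.round(r*1000,1).tolist())
c,s=np.cos(th),np.sin(th);Q=np.array([[c,-s],[s,c]])
for uv,z in [((152,205),.064),((135,315),.064),((325,230),.064),((305,345),.064),((608,250),.074),((685,258),.074),((655,430),.074),((578,418),.074),((380,350),.07)]:
    w=onplane(d,[np.array(uv)/4+[215,120]],z)[0][:2]; print(uv,np.round((w-t)@Q*1000,1))
E
```

```text
-9.225789316172747 [0.49548208 0.06093666] [[2.8, -2.0], [2.4, 0.3], [-4.0, 1.7], [-2.0, -1.9], [0.7, 1.9]]
(152, 205) [47.8 97.4]
(135, 315) [-3.5 96.3]
(325, 230) [48.3 17.5]
(305, 345) [-5.3 18.1]
(608, 250) [  56.7 -110.4]
(685, 258) [  58.5 -145.4]
(655, 430) [ -20.8 -142.1]
(578, 418) [ -20.6 -107.4]
(380, 350) [ -3.2 -15.8]
```

Emit:
drive_tool(
  plan=[
    [0.05,0,0,0,0,0,1],
    [0.05,0,0,0,0,0,1],
    [0.05,0,0,0,0,0,1],
    [0.05,-0.04,0,0,0,0,1],
    [0.05,-0.04,0,0,0,0,1],
    [0.04,-0.05,0,0,0,-6,1],
    [0,-0.05,0,0,0,-8,1],
    [0,-0.05,0,0,0,-8,1],
  ],
)

```text
t: 0.9
tcp_pos: [0.3328, -0.3568, 0.2201]
tool_rot: [0.952, 0.306, 0.0, -0.0]
force: [0.0, -0.4, 0.2]
finger_gap: 1.001
gripper_force: 0.0
```

Emit:
drive_tool(
  plan=[
    [0,0,0,0,0,-7.5,1],
    [0,0,0,0,0,-7.5,1],
    [0,0,0,0,0,-7.5,1],
    [0,0,0,0,0,-7.5,1],
    [0,0,0,0,0,-7.5,1],
    [0,0,0,0,0,-7.7,1],
  ],
)

```text
t: 1.5
tcp_pos: [0.332, -0.3589, 0.2203]
tool_rot: [0.763, 0.647, 0.0, -0.0]
force: [-0.0, -0.6, 0.8]
finger_gap: 0.999
gripper_force: 0.0
```

Emit:
drive_tool(
  plan=[
    [0.044,0.009,-0.006,0,0,0,1],
    [0.044,0.009,-0.006,0,0,0,1],
    [0.044,0.009,-0.006,0,0,0,1],
    [0.044,0.009,-0.006,0,0,0,1],
    [0.044,0.009,-0.006,0,0,0,1],
    [0.044,0.009,-0.006,0,0,0,1],
    [0.044,0.009,-0.006,0,0,0,1],
    [0.044,0.009,-0.006,0,0,0,1],
    [0.044,0.009,-0.006,0,0,0,1],
    [0.044,0.009,-0.006,0,0,0,1],
  ],
)

```text
t: 2.5
tcp_pos: [0.495, 0.0613, 0.2807]
tool_rot: [0.764, 0.645, -0.0, -0.0]
force: [1.1, -0.9, -0.2]
finger_gap: 0.999
gripper_force: 0.0
```

```bash
python3 - <<'E'
from h import *
d=snap("wrist"); save(d,"w1.png"); np.save("w1.npy",d,allow_pickle=True)
s=manip.sense(); print(s["tcp_pos"],s["tool_rot"],s["t"],d["fov_y"],d["k1"],np.round(d["mount"],3).tolist())
E
```

```text
[0.49790362 0.06715803 0.28187884] [ 7.62980728e-01  6.46410425e-01  3.71040926e-03 -4.50326517e-04] 2.55 62.055540507027736 -0.06199192739723925 [[-0.0, 0.96, 0.279, 0.071], [1.0, 0.0, 0.0, 0.0], [0.0, 0.279, -0.96, -0.152], [0.0, 0.0, 0.0, 1.0]]
```

View pics/w1.png

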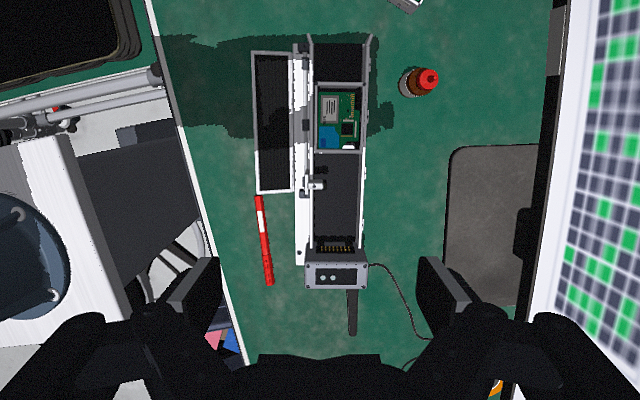

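w1 shows tread (253–295, 50–192), magazine (315–365, 82–152), leaf (317,184), head (305–370, 262–290), marker (263,240), bottle (425,78). The arm was still settling, so I repeat from two settled places.

Emit:
drive_tool(
  plan=[
    [0,0,0,0,0,0,1],
    [0,0,0,0,0,0,1],
    [0,0,0,0,0,0,1],
    [0,0,0,0,0,0,1],
  ],
)

```text
t: 2.95
tcp_pos: [0.4945, 0.0581, 0.2803]
tool_rot: [0.765, 0.644, -0.0, -0.0]
force: [0.8, -1.2, 0.4]
finger_gap: 1.0
gripper_force: 0.0
```

```bash
python3 - <<'E'
from h import *
d=snap("wrist"); np.save("w2.npy",d,allow_pickle=True); s=manip.sense(); print(s["tcp_pos"],s["tool_rot"],s["qd"])
E
```

```text
[0.49459964 0.05811163 0.28043919] [ 7.65036226e-01  6.43987168e-01 -2.51233666e-04 -1.93802299e-04] [ 0.00360641 -0.00055544 -0.00431464  0.00115619  0.00114985  0.00185316]
```

Emit:
drive_tool(
  plan=[
    [-0.03,0,0,0,0,0,1],
    [-0.04,0,0,0,0,0,1],
    [-0.03,0,0,0,0,0,1],
    [0,0,0,0,0,0,1],
    [0,0,0,0,0,0,1],
    [0,0,0,0,0,0,1],
    [0,0,0,0,0,0,1],
  ],
)

```text
t: 3.7
tcp_pos: [0.478, -0.0385, 0.2806]
tool_rot: [0.764, 0.645, 0.0, -0.0]
force: [0.6, 0.2, 0.1]
finger_gap: 1.006
gripper_force: 0.0
```

```bash
python3 - <<'E'
from h import *
d=snap("wrist"); np.save("w3.npy",d,allow_pickle=True); s=manip.sense(); print(s["tcp_pos"],s["tool_rot"],s["qd"])
a=np.load("w2.npy",allow_pickle=True).item()
th=np.radians(-9.2);Q=np.array([[np.cos(th),-np.sin(th)],[np.sin(th),np.cos(th)]])
P=lambda x,y,z:np.r_[Q@np.array([x,y])/1000+[.4955,.061],z/1000]
ims=[]
for e in(a,d):
    u=proj(e,[P(-75,130,55),P(-75,-29,55),P(62,-145,74)]); print(np.round(u))
    v0=int(min(u[:,1]))-8; im=e["image"][max(v0,0):,245:395,::-1]
    im=cv2.rotate(im,cv2.ROTATE_90_COUNTERCLOCKWISE)[:,:275]; print(im.shape,max(v0,0))
    ims.append(cv2.resize(im,(im.shape[1]*29//10,290),interpolation=cv2.INTER_CUBIC) if 0 else cv2.resize(im,None,fx=2,fy=2,interpolation=cv2.INTER_CUBIC))
w=min(i.shape[1] for i in ims); cv2.imwrite("pics/pair.png",np.vstack([i[:,:w] for i in ims])[:600])
E
```

```text
[ 0.47813335 -0.03847455  0.28061732] [ 7.63910295e-01  6.45322439e-01  5.97813637e-05 -7.94053699e-05] [ 0.0037104  -0.00094931 -0.00150358 -0.00224335  0.00117423 -0.00133949]
[[247.  47.]
 [256. 192.]
 [371. 287.]]
(150, 275, 3) 38
[[243. -56.]
 [251. 106.]
 [375. 211.]]
(150, 275, 3) 0
```

View pics/pair.png

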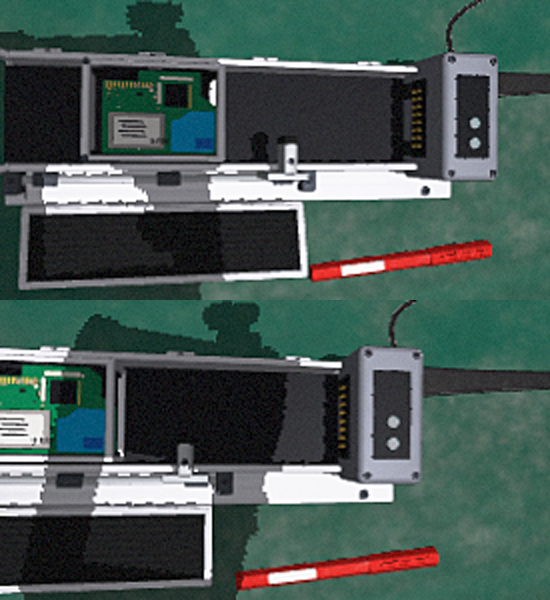

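Pair (upper/lower = two wrist places): tread corners upper (20,290),(308,276),(302,204),(22,207), head top (444–496, 53–180), magazine top (82–225, 65–160); lower: tread end (212,207)/(212,285), head (358–424, 48–180), nose edge col 117.

```bash
python3 - <<'E'
from h import *
a=np.load("w2.npy",allow_pickle=True).item();b=np.load("w3.npy",allow_pickle=True).item()
A=lambda c,r:(394-r/2,38+c/2); B=lambda c,r:(394-r/2,c/2)
F=[(a,A(20,290),(-75,130,55)),(a,A(308,276),(-75,-29,55)),(a,A(302,204),(-33,-29,43)),(a,A(22,207),(-33,130,43)),
(b,B(212,207),(-33,-29,43)),(b,B(212,285),(-75,-29,55))]
P=[np.array(p[:2])/1000 for _,_,p in F];W=[onplane(e,[u],p[2]/1000)[0][:2] for e,u,p in F]
th,t,r=fit(P,W);print("tread fit",np.degrees(th),t,np.round(r*1000,1).tolist())
Q=np.array([[np.cos(th),-np.sin(th)],[np.sin(th),np.cos(th)]])
C=lambda e,u,z:np.round((onplane(e,[u],z)[0][:2]-t)@Q*1000,1)
for n,e,u,z in[("head",a,A(444,53),.074),("head",a,A(496,180),.074),("head",b,B(358,48),.074),("head",b,B(424,180),.074),
 ("tailL",a,A(82,160),.064),("tailR",a,A(84,65),.064),("noseL",a,A(225,160),.064),("nose",b,B(117,60),.064),("leaf",a,A(288,138),.07),("farrail end",a,A(415,69),.044),("near rail",a,A(415,166),.044)]: print(n,C(e,u,z))
for n,u,v in[("tread out",A(308,276),B(212,285)),("tread in",A(302,204),B(212,207)),("headc",A(470,116),B(391,114)),("nose",A(225,110),B(117,110))]:
    r1,r2=rays(a,[u])[0],rays(b,[v])[0];o1,o2=a["E"][:3,3],b["E"][:3,3]
    k=np.linalg.lstsq(np.c_[r1,-r2],o2-o1,rcond=None)[0];p=(o1+k[0]*r1+o2+k[1]*r2)/2;print(n,(p*1000).round(1))
# depth-based tread/rack heights
for n,e,u in[("rack tail edge",a,A(87,110)),("rack nose",a,A(221,110)),("tread",a,A(160,245))]: 
    p=depthpts(e,[u])[0]; print(n,np.round((p[:2]-t)@Q*1000,1),round(p[2]*1000,1))
E
```

```text
tread fit -9.99084676488178 [0.49611796 0.05947748] [[-0.6, -1.0], [0.1, 0.4], [-0.3, 1.2], [0.5, -0.6], [0.1, 0.0], [0.1, -0.0]]
head [  57.  -106.6]
head [ -18.8 -141.7]
head [  56.1 -106.2]
head [ -16.9 -144.9]
tailL [-6.5 96.6]
tailR [43.5 95.9]
noseL [-6.5 21.4]
nose [45.8 19.6]
leaf [  5.8 -12.9]
farrail end [  50.7 -101.1]
near rail [ -10.8 -101.3]
tread out [417.   44.   53.5]
tread in [458.1  36.8  38.6]
headc [494.1 -68.8  68.8]
nose [520.3  75.9  55.9]
rack tail edge [19.9 94.8] 62.7
rack nose [21.1 24.2] 64.2
tread [-55.1  55.9] 49.5
```

Chute: −10.0°, origin (0.496, 0.0595); magazine y from 20 to 96.5. I'll straddle the near rail: opening ~72 mm, TCP at chute x = −20, y = 113.

Emit:
drive_tool(
  plan=[
    [0.043,-0.004,0,0,0,0.35,0.7],
    [0.043,-0.004,0.02,0,0,0,0.7],
    [0.043,-0.004,0.03,0,0,0,0.7],
    [0.043,-0.004,0.03,0,0,0,0.7],
    [0.041,-0.003,0.03,0,0,0,0.7],
    [0,0,0.03,0,0,0,0.7],
    [0,0,0,0,0,0,0.7],
    [0,0,0,0,0,0,0.7],
    [0,0,0,0,0,0,0.7],
    [0,0,0,0,0,0,0.7],
  ],
)

```text
t: 4.75
tcp_pos: [0.4972, 0.1683, 0.1458]
tool_rot: [0.767, 0.642, 0.001, 0.001]
force: [-0.1, 0.4, 0.4]
finger_gap: 0.845
gripper_force: 0.0
```

```bash
cat >> h.py <<'E'
T0=np.array([.4961,.0595]);TH=np.radians(-9.99);QC=np.array([[np.cos(TH),-np.sin(TH)],[np.sin(TH),np.cos(TH)]])
def ch(p): p=np.asarray(p); return np.c_[(p[...,:2].reshape(-1,2)-T0)@QC,p[...,2].reshape(-1)]*1000
E
python3 - <<'E'
from h import *
s=manip.sense(); print(manip.finger_overhang,s["finger_gap"],s["force"],ch(s["tcp_pos"]).round(1),2*np.degrees(np.arctan2(s["tool_rot"][1],s["tool_rot"][0])))
d=snap("wrist"); save(d,"w4.png")
T=np.eye(4);T[:3,:3]=R.from_quat(s["tool_rot"]).as_matrix();T[:3,3]=s["tcp_pos"]
vv,uu=np.mgrid[0:400,0:640];uv=np.c_[uu.ravel(),vv.ravel()];p=depthpts(d,uv)
m=d["z_map"].ravel()>0; t=(p-T[:3,3])@T[:3,:3]*1000
m&=(abs(t[:,0])<14)&(t[:,2]>-20)&(t[:,2]<30)
for n,k in(("tread(-y)",m&(t[:,1]<-25)),("lane(+y)",m&(t[:,1]>25))):
    q=t[k]; print(n,len(q), "y",np.percentile(q[:,1],[1,50,99]).round(1),"z",np.percentile(q[:,2],[50,95,99.5]).round(1),"x",np.percentile(q[:,0],[1,99]).round(1))
E
```

```text
0.014 0.8454567402961085 [-0.11000921  0.38752196  0.41249051] [[-17.8 107.4 145.8]] 79.88752152702543
tread(-y) 41 y [-36.3 -35.9 -35.7] z [-19.  -18.2 -17.5] x [-9.2  9.4]
lane(+y) 39 y [36.6 36.8 37.1] z [-19.  -17.8 -17.8] x [-8.6  9.2]
```

View pics/w4.png

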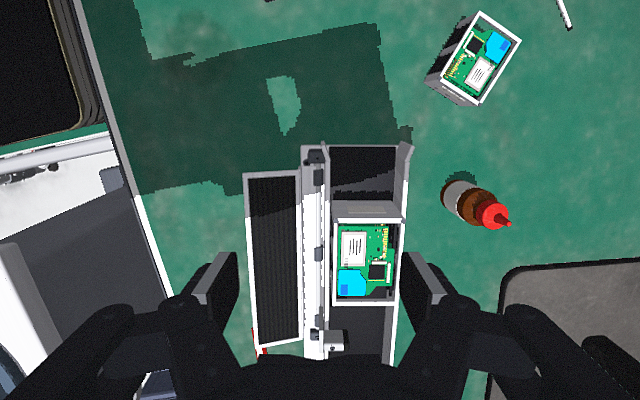

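w4: magazine (335–400, 220–300) with tail at row ~218, tread (245–300, 172–345), finger tips at (237,252) and (402,252). Check where the tips sit in the tool frame.

```bash
python3 - <<'E'
from h import *
s=manip.sense(); d=snap("wrist"); print(s["tcp_pos"],ch(s["tcp_pos"]).round(1))
T=np.eye(4);T[:3,:3]=R.from_quat(s["tool_rot"]).as_matrix();T[:3,3]=s["tcp_pos"]
for z in(-20,-10,0,12):
    print(z,proj(d,[T[:3,:3]@(np.array([x,y,z])/1000)+T[:3,3] for x in(11,-11) for y in(-36,-50,36,50)]).round(0).tolist())
for u in[(232,256),(225,270),(215,285),(206,292),(238,252),(410,258)]:
    p=depthpts(d,[u])[0]; print(u,d["z_map"][u[1],u[0]],((p-T[:3,3])@T[:3,:3]*1000).round(1))
E
```

```text
[0.49701774 0.16829741 0.1456923 ] [[-18.  107.3 145.7]]
-20 [[235.0, 250.0], [204.0, 250.0], [401.0, 250.0], [433.0, 250.0], [239.0, 294.0], [209.0, 294.0], [397.0, 294.0], [428.0, 294.0]]
-10 [[240.0, 241.0], [211.0, 241.0], [396.0, 241.0], [426.0, 241.0], [244.0, 283.0], [215.0, 283.0], [393.0, 283.0], [421.0, 283.0]]
0 [[245.0, 233.0], [217.0, 233.0], [391.0, 233.0], [419.0, 233.0], [248.0, 273.0], [221.0, 273.0], [388.0, 273.0], [416.0, 273.0]]
12 [[250.0, 224.0], [223.0, 224.0], [387.0, 224.0], [413.0, 224.0], [252.0, 262.0], [227.0, 262.0], [384.0, 262.0], [410.0, 262.0]]
(232, 256) 0.1380586 [ 10.9 -35.9 -26.1]
(225, 270) 0.12682262 [ 10.6 -35.7 -37.9]
(215, 285) 0.11553073 [ 10.9 -36.1 -49.5]
(206, 292) 0.109734714 [ 11.6 -37.4 -55.4]
(238, 252) 0.3230031 [-66.1 -78.5 144.1]
(410, 258) 0.13559467 [ 11.2  37.8 -28.6]
```

```bash
python3 - <<'E'
from h import *
s=manip.sense(); d=snap("side")
T=np.eye(4);T[:3,:3]=R.from_quat(s["tool_rot"]).as_matrix();T[:3,3]=s["tcp_pos"]
u=proj(d,[T[:3,:3]@(np.array(p)/1000)+T[:3,3] for p in[(0,36,-20),(0,36,12),(0,-36,-20),(0,-36,12),(0,0,-60)]]);print(u.round(0).tolist())
c=u.mean(0).astype(int); save(d,"s2.png",(max(c[0]-90,0),max(c[1]-80,0),c[0]+90,c[1]+70),4);print(c)
vv,uu=np.mgrid[c[1]-80:c[1]+80,c[0]-90:c[0]+90];uv=np.c_[uu.ravel(),vv.ravel()];t=(depthpts(d,uv)-T[:3,3])@T[:3,:3]*1000
for lo,hi in((34,55),(-55,-34)):
    k=(t[:,1]>lo)&(t[:,1]<hi)&(abs(t[:,0])<13)&(t[:,2]<40);print(k.sum(),np.histogram(t[k,2],bins=np.arange(-60,41,10))[0])
E
```

```text
[[270.0, 199.0], [271.0, 211.0], [297.0, 216.0], [297.0, 229.0], [281.0, 190.0]]
[283 208]
198 [51 39 16  6  0  0  0  0  0  0]
690 [25 33 21  2  0  0  0  0  0  0]
```

View pics/s2.png

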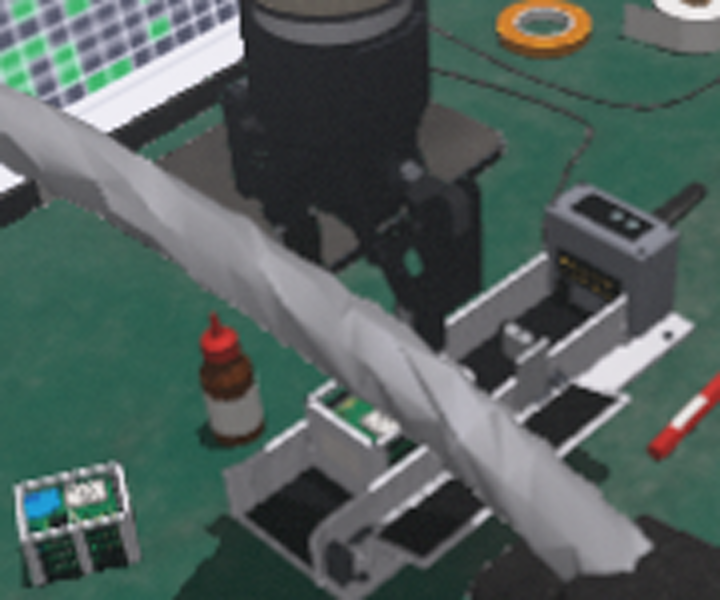

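Side view is blocked by the cable at the fingertips, so touch will decide. Correct the position and go down carefully.

Emit:
drive_tool(
  plan=[
    [0.006,-0.002,0.02,0,0,0,0.7],
    [0,0,0.025,0,0,0,0.7],
    [0,0,0.02,0,0,0,0.7],
    [0,0,0,0,0,0,0.7],
    [0,0,0,0,0,0,0.7],
    [0,0,0,0,0,0,0.7],
  ],
)

```text
t: 5.5
tcp_pos: [0.4959, 0.1751, 0.0802]
tool_rot: [0.766, 0.642, 0.001, 0.001]
force: [0.2, 0.0, -0.1]
finger_gap: 0.847
gripper_force: 0.0
```

Emit:
drive_tool(
  plan=[
    [0,0,0.005,0,0,0,0.7],
    [0,0,0.005,0,0,0,0.7],
    [0,0,0.005,0,0,0,0.7],
    [0,0,0,0,0,0,0.7],
    [0,0,0,0,0,0,0.7],
  ],
)

```text
t: 6.0
tcp_pos: [0.4948, 0.1751, 0.0638]
tool_rot: [0.766, 0.643, -0.0, -0.0]
force: [0.2, -0.6, -0.2]
finger_gap: 0.849
gripper_force: 0.0
```

```bash
cat > look.py <<'E'
from h import *
s=manip.sense(); d=snap("wrist"); print("t",s["t"],"F",np.round(s["force"],1),"tcp",ch(s["tcp_pos"]).round(1))
T=np.eye(4);T[:3,:3]=R.from_quat(s["tool_rot"]).as_matrix();T[:3,3]=s["tcp_pos"]
vv,uu=np.mgrid[0:400,0:640];uv=np.c_[uu.ravel(),vv.ravel()];m=d["z_map"].ravel()>0
P=depthpts(d,uv); t=(P-T[:3,3])@T[:3,:3]*1000; c=ch(P)
for sg in(-1,1):
    k=m&(abs(t[:,0])<12)&(sg*t[:,1]>34)&(sg*t[:,1]<40)&(t[:,2]>-50)&(t[:,2]<25); 
    if k.any(): print("finger",sg,"tipz",np.percentile(t[k,2],[90,99]).round(1),"inner",np.percentile(t[k,1]*sg,50).round(1))
# tread plane from far part
f=m&(abs(t[:,0])>13)
yc=ch(s["tcp_pos"])[0,1]
k=f&(c[:,0]<-40)&(c[:,0]>-70)&(c[:,1]>-15)&(c[:,1]<120)&(c[:,2]>12)&(c[:,2]<60)&(abs(c[:,1]-yc)>16)
if k.sum()>30:
    a=np.linalg.lstsq(np.c_[c[k,0],np.ones(k.sum())],c[k,2],rcond=None)[0]; print("tread n",k.sum(),"slope",a[0].round(3),"gate~",(np.arctan(a[0])-np.arctan(-12/42)).round(3))
k=f&(c[:,0]>5)&(c[:,0]<40)&(c[:,2]>60)&(c[:,2]<67)&(c[:,1]<110)&(c[:,1]>-105)
if k.any(): print("rack top y",np.percentile(c[k,1],[1,99]).round(1))
E
python3 look.py
```

```text
t 6.0 F [ 0.2 -0.6 -0.2] tcp [[-21.4 113.6  63.8]]
finger -1 tipz [13.9 15.2] inner 36.1
finger 1 tipz [-23.6 -19. ] inner 36.6
tread n 4555 slope -0.308 gate~ -0.02
rack top y [94.  98.2]
```

Emit:
drive_tool(
  plan=[
    [0,0,0.004,0,0,0,0.7],
    [0,0,0.004,0,0,0,0.7],
    [0,0,0,0,0,0,0.7],
    [0,0,0,0,0,0,0.7],
  ],
)

```text
t: 6.45
tcp_pos: [0.4948, 0.1751, 0.0559]
tool_rot: [0.766, 0.643, -0.0, -0.0]
force: [-0.2, -0.5, 0.7]
finger_gap: 0.851
gripper_force: 0.0
```

```bash
python3 look.py
```

```text
t 6.45 F [-0.2 -0.5  0.7] tcp [[-21.3 113.6  55.9]]
finger -1 tipz [5.9 7.4] inner 36.1
finger 1 tipz [-23.5 -18.7] inner 36.6
tread n 4311 slope -0.306 gate~ -0.019
rack top y [93.5 98.3]
```

```bash
python3 - <<'E'
from h import *
s=manip.sense(); d=snap("wrist"); save(d,"w5.png")
T=R.from_quat(s["tool_rot"]).as_matrix()
for u in[(250,370),(280,365),(320,372),(360,365),(320,390),(250,395),(180,310),(130,330),(60,360)]:
    print(u,round(float(d["z_map"][u[1],u[0]]),3),((depthpts(d,[u])[0]-s["tcp_pos"])@T*1000).round(1))
E
```

```text
(250, 370) 0.078 [ 10.9 -16.1 -88.8]
(280, 365) 0.08 [ 10.5  -9.2 -86.6]
(320, 372) 0.077 [ 11.4   0.6 -89.8]
(360, 365) 0.08 [ 10.9  10.3 -87. ]
(320, 390) 0.072 [ 11.    0.6 -94.7]
(250, 395) 0.061 [  19.5  -12.6 -104.1]
(180, 310) 0.098 [ 12.4 -41.5 -66.9]
(130, 330) 0.096 [  7.4 -56.2 -70.5]
(60, 360) 0.078 [ 11.8 -63.9 -88.7]
```

View pics/w5.png

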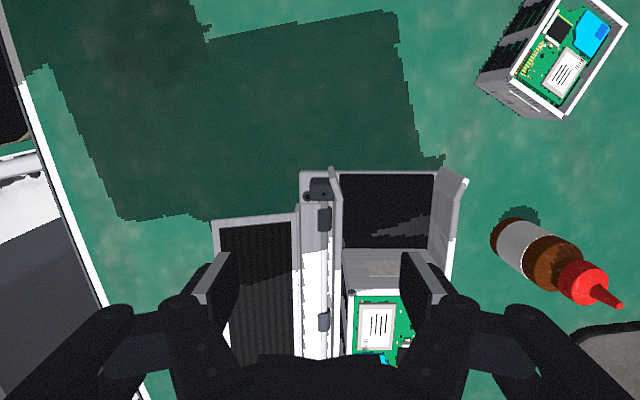

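w5: fingers above tread (235,280) and behind the magazine tail (row ~250), body at tool z ≈ −87, tips really at ≈ −18 (not +12). No touch yet, consistent; so the tread is reached at TCP z ≈ 0.036.

Emit:
drive_tool(
  plan=[
    [0,0,0.006,0,0,0,0.7],
    [0,0,0.006,0,0,0,0.7],
    [0,0,0.006,0,0,0,0.7],
    [0,0,0.004,0,0,0,0.7],
    [0,0,0.004,0,0,0,0.7],
    [0,0,0,0,0,0,0.7],
    [0,0,0,0,0,0,0.7],
  ],
)

```text
t: 7.25
tcp_pos: [0.495, 0.1751, 0.03]
tool_rot: [0.766, 0.643, -0.0, 0.0]
force: [-0.9, -0.9, 1.4]
finger_gap: 0.847
gripper_force: 0.4
```

```bash
python3 look.py
```

```text
t 7.25 F [-0.9 -0.9  1.4] tcp [[-21.2 113.6  30. ]]
finger -1 tipz [-17.2 -15.9] inner 36.1
finger 1 tipz [19.1 20.1] inner 36.6
tread n 3036 slope -0.246 gate~ 0.037
rack top y [93.6 98.4]
```

Emit:
drive_tool(
  plan=[
    [0,0,0.003,0,0,0,0.7],
    [0,0,0.003,0,0,0,0.7],
    [0,0,0.003,0,0,0,0.7],
    [0,0,0.003,0,0,0,0.7],
    [0,0,0,0,0,0,0.7],
    [0,0,0,0,0,0,0.7],
  ],
)

```text
t: 7.9
tcp_pos: [0.4945, 0.1751, 0.0179]
tool_rot: [0.766, 0.643, -0.0, -0.0]
force: [-1.4, 0.6, 1.5]
finger_gap: 0.852
gripper_force: 1.0
```

```bash
python3 look.py
```

```text
t 7.9 F [-1.4  0.6  1.5] tcp [[-21.7 113.6  17.9]]
finger -1 tipz [-18.1  17.9] inner 36.1
finger 1 tipz [7. 8.] inner 36.6
tread n 2829 slope 0.002 gate~ 0.28
rack top y [93.8 98.6]
```

Emit:
drive_tool(
  plan=[
    [0,0,0.003,0,0,0,0.7],
    [0,0,0.003,0,0,0,0.7],
    [0,0,0.003,0,0,0,0.7],
    [0,0,0.002,0,0,0,0.7],
    [0,0,0,0,0,0,0.7],
    [0,0,0,0,0,0,0.7],
  ],
)

```text
t: 8.55
tcp_pos: [0.4944, 0.175, 0.0069]
tool_rot: [0.766, 0.643, -0.001, -0.0]
force: [-3.2, 0.9, 2.6]
finger_gap: 0.849
gripper_force: 1.7
```

```bash
python3 look.py
```

```text
t 8.55 F [-3.2  0.9  2.6] tcp [[-21.7 113.5   6.9]]
finger -1 tipz [-18.8   6.7] inner 36.1
finger 1 tipz [-3.9 -3. ] inner 36.6
tread n 2650 slope 0.256 gate~ 0.529
rack top y [95.  98.5]
```

Emit:
drive_tool(
  plan=[
    [0,0,0.002,0,0,0,0.7],
    [0,0,0.002,0,0,0,0.7],
    [0,0,0,0,0,0,0.7],
    [0,0,0,0,0,0,0.7],
  ],
)

```text
t: 9.0
tcp_pos: [0.4945, 0.1751, 0.0029]
tool_rot: [0.766, 0.643, -0.0, -0.0]
force: [-4.0, 0.6, 2.1]
finger_gap: 0.851
gripper_force: 1.9
```

```bash
python3 look.py
```

```text
t 9.0 F [-4.   0.6  2.1] tcp [[-21.6 113.6   2.9]]
finger -1 tipz [-19.1   2.7] inner 36.1
finger 1 tipz [-7.9 -7. ] inner 36.6
tread n 2581 slope 0.353 gate~ 0.618
rack top y [93.4 98.3]
```

Emit:
drive_tool(
  plan=[
    [-0.003,0,0,0,0,0,0.7],
    [-0.004,0,0,0,0,0,0.7],
    [-0.005,0,0,0,0,0,0.7],
    [-0.006,0,0,0,0,0,0.7],
    [-0.006,0,0,0,0,0,0.7],
    [-0.005,0,0,0,0,0,0.7],
    [-0.004,0,0,0,0,0,0.7],
    [-0.002,0,0,0,0,0,0.7],
    [0,0,0,0,0,0,0.7],
  ],
)

```text
t: 9.95
tcp_pos: [0.4895, 0.1401, 0.0033]
tool_rot: [0.766, 0.642, 0.0, 0.001]
force: [0.3, 1.5, 2.3]
finger_gap: 0.854
gripper_force: 1.1
```

```bash
python3 look.py
```

```text
t 9.95 F [0.3 1.5 2.3] tcp [[-20.5  78.2   3.3]]
finger -1 tipz [-20. -18.] inner 36.1
finger 1 tipz [-7.5 -6.6] inner 36.6
tread n 6278 slope 0.372 gate~ 0.635
rack top y [63.2 92.5]
```

Emit:
drive_tool(
  plan=[
    [-0.003,-0.0005,0,0,0,0,0.7],
    [-0.005,-0.0005,0,0,0,0,0.7],
    [-0.006,0,0,0,0,0,0.7],
    [-0.006,0,0,0,0,0,0.7],
    [-0.006,0,0,0,0,0,0.7],
    [-0.006,0,0,0,0,0,0.7],
    [-0.006,0,0,0,0,0,0.7],
    [-0.005,0,0,0,0,0,0.7],
    [-0.003,0,0,0,0,0,0.7],
    [0,0,0,0,0,0,0.7],
  ],
)

```text
t: 11.0
tcp_pos: [0.4793, 0.0951, 0.003]
tool_rot: [0.766, 0.642, -0.001, -0.0]
force: [-0.2, 0.4, 2.6]
finger_gap: 0.85
gripper_force: 1.2
```

```bash
python3 look.py
```

```text
t 11.0 F [-0.2  0.4  2.6] tcp [[-22.8  32.1   3. ]]
finger -1 tipz [-19.4 -17.8] inner 36.1
finger 1 tipz [-7.9 -7. ] inner 36.6
tread n 14896 slope 0.357 gate~ 0.621
rack top y [18.9 46.3]
```

Emit:
drive_tool(
  plan=[
    [-0.003,0.0005,0,0,0,0,0.7],
    [-0.005,0.0005,0,0,0,0,0.7],
    [-0.006,0,0,0,0,0,0.7],
    [-0.006,0,0,0,0,0,0.7],
    [-0.006,0,0,0,0,0,0.7],
    [-0.006,0,0,0,0,0,0.7],
    [-0.005,0,0,0,0,0,0.7],
    [-0.003,0,0,0,0,0,0.7],
    [-0.002,0,0,0,0,0,0.7],
    [0,0,0,0,0,0,0.7],
  ],
)

```text
t: 12.05
tcp_pos: [0.4733, 0.0535, 0.0031]
tool_rot: [0.766, 0.642, -0.0, -0.0]
force: [-1.7, 2.0, 2.7]
finger_gap: 0.847
gripper_force: 1.3
```

```bash
python3 look.py
```

```text
t 12.05 F [-1.7  2.   2.7] tcp [[-21.4  -9.8   3.1]]
finger -1 tipz [-19.8 -18.1] inner 36.1
finger 1 tipz [-7.8 -7. ] inner 36.6
tread n 16624 slope 0.372 gate~ 0.634
rack top y [-24.8   4.3]
```

Emit:
drive_tool(
  plan=[
    [-0.002,0,0,0,0,0,0.7],
    [-0.002,0,0,0,0,0,0.7],
    [-0.001,0,0,0,0,0,0.7],
    [-0.001,0,0,0,0,0,0.7],
    [-0.001,0,0,0,0,0,0.7],
    [0,0,0,0,0,0,0.7],
    [0,0,0,0,0,0,0.7],
  ],
)

```text
t: 12.8
tcp_pos: [0.4723, 0.0482, 0.0035]
tool_rot: [0.766, 0.643, 0.0, 0.0]
force: [0.2, 11.0, 5.8]
finger_gap: 0.848
gripper_force: 1.2
```

```bash
python3 look.py
```

```text
t 12.8 F [ 0.2 11.   5.8] tcp [[-21.4 -15.3   3.5]]
finger -1 tipz [-19.7 -17.8] inner 36.1
finger 1 tipz [-7.3 -6.4] inner 36.5
tread n 16667 slope 0.359 gate~ 0.623
rack top y [-30.1  -1.1]
```

Home against the bumpers (11 N). Back off clear of the leaf, then lift.

Emit:
drive_tool(
  plan=[
    [0.003,0,0,0,0,0,0.7],
    [0.005,0,0,0,0,0,0.7],
    [0.006,0,0,0,0,0,0.7],
    [0.006,0,0,0,0,0,0.7],
    [0.003,0,0,0,0,0,0.7],
    [0,0,0,0,0,0,0.7],
    [0,0,0,0,0,0,0.7],
  ],
)

```text
t: 13.55
tcp_pos: [0.4764, 0.0702, 0.0031]
tool_rot: [0.766, 0.642, 0.0, -0.0]
force: [-0.7, 2.3, 2.5]
finger_gap: 0.854
gripper_force: 1.3
```

```bash
python3 look.py
```

```text
t 13.55 F [-0.7  2.3  2.5] tcp [[-21.3   7.1   3.1]]
finger -1 tipz [-19.8 -18. ] inner 36.1
finger 1 tipz [-7.7 -6.9] inner 36.6
tread n 17122 slope 0.375 gate~ 0.637
rack top y [-26.9  21.3]
```

Emit:
drive_tool(
  plan=[
    [0,0,-0.004,0,0,0,0.7],
    [0,0,-0.005,0,0,0,0.7],
    [0,0,-0.005,0,0,0,0.7],
    [0,0,-0.006,0,0,0,0.7],
    [0,0,-0.006,0,0,0,0.7],
    [0,0,-0.006,0,0,0,0.7],
    [0,0,-0.008,0,0,0,0.7],
    [0,0,-0.02,0,0,0,0.7],
    [0,0,-0.03,0,0,0,0.7],
    [0,0,-0.03,0,0,0,0.7],
  ],
)

```text
t: 14.6
tcp_pos: [0.4753, 0.0698, 0.124]
tool_rot: [0.766, 0.643, -0.001, -0.001]
force: [0.2, -0.2, 0.8]
finger_gap: 0.849
gripper_force: 0.0
```

Emit:
drive_tool(
  plan=[
    [0,0,-0.04,0,0,0,0.7],
    [0,0,-0.04,0,0,0,0.7],
    [0,0,-0.03,0,0,0,0.7],
    [0,0,0,0,0,0,0.7],
    [0,0,0,0,0,0,0.7],
    [0,0,0,0,0,0,0.7],
    [0,0,0,0,0,0,0.7],
  ],
)

```text
t: 15.3
tcp_pos: [0.475, 0.0698, 0.2316]
tool_rot: [0.766, 0.642, -0.001, -0.001]
force: [0.4, 0.0, -0.5]
finger_gap: 0.85
gripper_force: 0.0
```

```bash
python3 look.py; python3 - <<'E'
from h import *
d=snap("top"); save(d,"t2.png",(215,120,405,262),4)
E
```

```text
t 15.3 F [ 0.4  0.  -0.5] tcp [[-22.5   6.5 231.6]]
finger -1 tipz [-23.6 -18.9] inner 36.1
finger 1 tipz [-23.6 -18.9] inner 36.6
tread n 3365 slope -0.309 gate~ -0.021
rack top y [-101.9  -10.3]
```

View pics/t2.png

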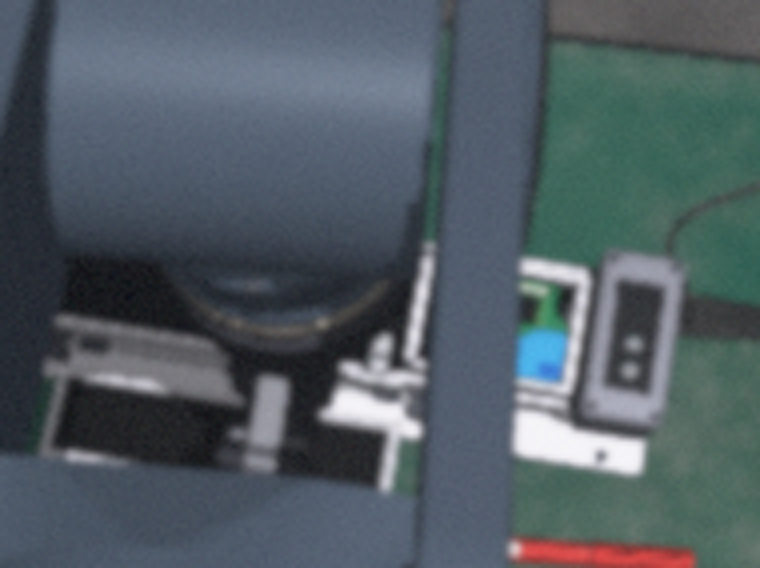

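The magazine sits against the head (nose edge at crop ~592,270 / 573,395), the leaf (380,350) is shut behind its tail (405–425), marker in place. Numeric check of nose and tail.

```bash
python3 - <<'E'
from h import *
d=snap("wrist"); vv,uu=np.mgrid[0:400,0:640];uv=np.c_[uu.ravel(),vv.ravel()];c=ch(depthpts(d,uv));m=d["z_map"].ravel()>0
k=m&(c[:,2]>60.5)&(c[:,2]<67)&(c[:,0]>12)&(c[:,0]<44)&(c[:,1]<-12); print("rack top y",np.percentile(c[k,1],[0,1,50,99,100]).round(1),c[k,2].mean())
t=snap("top")
for u in[(592,270),(573,395),(410,365),(428,245)]: print(u,ch(onplane(t,[np.array(u)/4+[215,120]],.064)).round(1))
E
```

```text
rack top y [-107.7 -107.4  -93.4  -26.   -25.8] 62.822868572086996
(592, 270) [[  49.1 -103.3   64. ]]
(573, 395) [[  -8.9 -103.4   64. ]]
(410, 365) [[ -7.5 -28.8  64. ]]
(428, 245) [[ 48.1 -27.9  64. ]]
```

Nose about −103 and tail about −27, so the magazine is home, and the gate is shut.

```bash
python3 -c "
from station import manip
print(manip.sign_off())"
```

```text
the job is handed in; nothing more can be done
None
```

The job is handed in: the magazine measured home against the docking head, the gate had sprung shut behind it, and the hand was clear; the marker looked in place, the bottle and brush were not rechecked, and no verdict was returned.

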